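# Clear the empty core from the ribbon dispenser

## Task

The ribbon roll on the wrapping dispenser has run out: hook the red-handled puller under the dispenser's snug blue cap and pull it straight up until it pops off, never handling the cap with the fingers. Use the puller to stand the cap upright in the shallow tray and leave the puller standing upright on the table; also take the empty cardboard core off the spindle and put it in the open carton. Do not move or knock over the goods around.

Things in the scene. Friction and masses are not known exactly. Their poses are not given: they have to be found in the camera images.
- dispenser: Roll dispenser, fixed: white marble foot 130 mm diameter, 20 mm high, with an upright brass spindle 44 mm diameter whose flat shoulder is 82 mm above the table. Above the shoulder, hidden in the cap, four sprung steel leaves rise another 20 mm and hold the cap. Origin: centre of the foot's underside, on the table; z up.
- cap: Round blue cap with brass inlay, 44 mm high, 150 g, snapped on the spindle. Up from its underside: skirt 60 mm diameter from 0 to 18 mm, waist 36 mm diameter from 18 to 32 mm, disc 92 mm diameter from 32 to 44 mm. Origin: centre of its underside, z up; seated, 82 mm above the table. The leaves hold it with roughly 12 N; lifted straight 25 mm it is off and clear of them.
- core: Empty cardboard tube, 62 mm outer and 52 mm inner diameter, 60 mm high, about 50 g, standing loosely round the spindle on the marble foot (its origin then 20 mm above the table), kept there only by the cap. Origin: centre of its lower end; z along its axis. Lifting it 85 mm clears the spindle and leaves.
- puller: C-shaped steel cap puller standing free on its fork, 126 mm high, about 260 g. Origin: underside of the fork, below the middle of the handle; z up, x the way the fork points. Fork 6 mm thick: two tines 14 mm wide, 44 mm gap between them (y -22 to 22 mm), 72 mm over all, tips at x = +30 mm, joined at x = -52 mm. Back plate at x = -66 to -58 mm; upper arm 50 to 60 mm above the origin.
- tray: Shallow light-wood tray with a grey lining, fixed, 190 mm along its x, 150 mm along its y, rim 7 mm wide and 12 mm above the table. Origin: centre of its underside.
- tray_in (a point): Centre of the tray's inner floor, 3.5 mm above the table; the floor measures 176 mm along x and 136 mm along y.
- carton: Low open cardboard carton, fixed, outside 170 mm along its x and 160 mm along its y without the four folded-down flaps that lean out about 14 mm more, 55 mm high, walls 4 mm. Origin: centre of its underside. Tray and carton may change sides.
- carton_in (a point): Centre of the carton's inner floor, 4 mm above the table; the floor measures 162 mm along x and 152 mm along y.
- bud_vase_2: White bud vase to the right of the work, loose bystander, 103 mm diameter, 120 mm high.
- balm_jar_1: Small black jar behind the work on the right, loose bystander, 56 mm diameter, 48 mm high.
- balm_jar_2: Second small black jar, to the right of the work, loose bystander, 56 mm diameter, 48 mm high.
- cap_groove (a point): Middle of the cap's waist, on its axis, 25 mm above the cap's origin: the groove for the puller, 14 mm high, between skirt and disc. With the puller's origin on the cap's axis and its fork in the groove, the tines straddle the waist under the disc and the pull runs through the cap's middle. The fork enters and leaves sideways.
- puller_handle (a point): Where to grip the puller's red handle, 96 mm above the puller's origin. The handle is a block 34 mm along the puller's x and 24 mm along its y, from 60 to 126 mm above the origin.
- slim_box_1: Slim floral soap box standing behind the work on the left, loose bystander, 56 x 50 mm, 200 mm high, 110 g.

How it is judged (in metres and radians):
On the way, in this order (a step that is already met when the one before it is completed fails the run):
1. the cap is off the spindle, hanging level on the puller (z of cap in the frame of dispenser above 0.108 m and angle between cap's own z axis and vertical below 0.3 rad and contact force between puller and cap above 0.3 N), for 0.2 s.
2. the cap stands flat in the tray (x of cap in the frame of tray_in between -0.065 and 0.065 m and y of cap in the frame of tray_in between -0.045 and 0.045 m and z of cap in the frame of tray_in below 0.003 m and angle between cap's own z axis and vertical below 0.06 rad and contact force between puller and cap below 0.1 N), for 0.2 s.
At the end, for the whole second after the job is handed in: The cap stands upright (within 3 degrees) and flat on the floor of the tray, off the puller; the core rests inside the carton; the puller stands upright on its fork on the table; all are released and at rest (all of step 2 and linear speed of each of cap, puller below 0.02 m/s and x of core in the frame of carton_in between -0.081 and 0.081 m and y of core in the frame of carton_in between -0.076 and 0.076 m and z of core in the frame of carton_in below 0.04 m and linear speed of core below 0.03 m/s and height (world z) of puller below 0.004 m and angle between puller's own z axis and vertical below 0.06 rad); the robot touches nothing.
It fails at once if the fingers handle the cap (contact force between the fingers and cap above 0.5 N).
It fails at once if the cap is tipped over (angle between cap's own z axis and vertical above 0.7 rad).
It fails at once if goods around the work are moved more than 25 mm or knocked over (distance of any of bud_vase_2, balm_jar_1, balm_jar_2, slim_box_1 from where it was at the start of the episode above 0.025 m or angle between any of bud_vase_2, balm_jar_1, balm_jar_2, slim_box_1's own z axis and vertical above 0.4 rad).
It also fails if it takes over 72 s, if anything falls off the work surface, if the arm or the gripper's body presses on something with over 40 N, if the wrist force passes 120 N, or if a joint passes its speed limit or range.

## Robot

A 6-joint arm with a two-finger parallel gripper is mounted at the origin on a cart in front of the work surface, level with it; the furniture and walls round the work are solid. World frame = base frame: x ahead of the robot, y to its left, z up, the work surface at z = 0. Lengths are in mm, angles in rad, forces in N, time in s.
With the tool pointing down it reaches from about 300 to 875 mm from the base axis. Payload 6.4 kg.
Tool frame: the origin (TCP) lies at the very end of the fingers, on their centre line; the grasp point (between the pads) lies 19 mm behind it (r.pinch_z is the z of the grasp point in the tool frame, in mm); z points along the fingers, y is the line along which they close (so a half turn about z gives the same grasp; the last joint's range is limited). The gripper opens to 85 mm and grips with 20 to 120 N. Pads are 22 mm wide; open, the fingers measure 114 mm over their backs; the gripper's body (76 mm by 85 mm) begins 54 mm behind the grasp point. The pads swing forward as they close: fully open they stand 13 mm farther back than shut.
Start: joints at [-1.513, 0.181, 1.607, -0, 1.354, -0.206], TCP at [149.947, -555.119, 231.288] pointing down, gripper open.
Joint ranges: [-2.99, 2.99], [-0.89, 2.07], [0.3, 2.58], [-1.14, 4.28], [0, 2.63], [-3.12, 3.12]. Speed limits (rad/s): [2.57, 2.57, 3.01, 3.14, 3.14, 3.14].

## Interface

Orientations are given as a 3x3 rotation matrix whose columns are the frame's x, y, z axes.
In Python, from plant import r gives the robot as it stands.
- The arm moves only by the tool nudge_tcp, called after ">>>" by a JSON object that holds its "method" and its "body". Schema: {"type":"object","properties":{"motion":{"type":"array","items":{"type":"array","items":{"type":"number"},"minItems":6,"maxItems":6},"minItems":1,"maxItems":8},"finger_gap":{"type":"number"},"grip_force":{"type":"number"},"only":{"type":"string"},"quiet":{"type":"boolean"},"lines":{"type":"string"}},"required":["motion"],"additionalProperties":false}. motion is a list of rows, 1 to 8 of them, each of 6 numbers: dx, dy, dz in normalised numbers (1 is 750 mm), then a rotation vector rx, ry, rz in fractions of the full range, 1 being pi/2 rad; each row is the pose to reach, as a shift and turn from the pose commanded when the call began, along the tool's axes at that moment; what a row does not reach only later rows make up. A row lasts 1/10 s, in which the tool goes at most 50 mm and 0.15 rad, less where a joint would pass 70% of its speed; a pose out of reach is approached as far as the arm can. finger_gap is the finger opening in mm, set as the call begins (left out keeps the last). The fingers move at their own pace and stop on an object; grip_force is the grip in N (left out, the last holds). Time passes only in rows, so rows that do not move let the fingers close. The tool returns the time, the measured TCP pose, the force, the opening and the grip force at its end. only (a regular expression) keeps the lines of the reply that match it, lines (a string "A,B") keeps lines A to B, and quiet returns only ok. A shift or turn number past 1, either way, is cut back to 1. Input that does not fit is refused with a message, and nothing moves.
- r.state(): the state, without advancing time (a new reading comes with each control period).
- r.snapshot(name): name is "scene" or "top" or "wrist"; returns the picture (400x640x3 uint8, red, green, blue); there is no depth.
- r.camera_params(name): a dict with "fx", "fy", "cx", "cy" (pixels), "k1" (the pictures are not rectified: a ray, as slopes to the right and down, at radius r is drawn at 1 + k1 r^2 times it, then the intrinsics apply), "R" (3x3) and "t" (3): a world point X has camera coordinates R X + t; the wrist camera has in their place "mount" (4x4, takes a point from camera to tool coordinates, whose origin is the TCP and whose axes are the flange's). Camera axes: x right, y down, z forward; pixel columns grow to the right and rows downward; lengths in mm; the calibration is good to about 2 mm. A picture is of the moment at which its call begins: read the wrist's pose just before it. camera_params takes no time and is no camera call.
- r.hand_in(): hands the job in; it is judged then, once.
The state is a dict: "clock": time; "joint_pos": joint angles; "qd": joint speeds; "tau": joint torques, N m; "tcp_pos": TCP position; "eef_rot": TCP orientation; "force": force on the tool from outside, world axes, zero at the start; "ft_torque": the same for the moment, N m; "finger_gap": finger opening in mm; "grip_force": force on a finger pad.
Only numpy, scipy, OpenCV 4.12 (cv2) and the standard library are available. Lean on these libraries where they do the work, as an engineer would, in place of code of your own. Each camera call takes 0.05 s, during which the arm holds its last target. There are 200 camera calls.

## Working session

There is one attempt and no reset: what is moved stays moved. The work goes in short steps, Python scripts to look and compute and a tool call to move; the robot and the scene stay as the last step left them, time stands still between calls to the robot, and variables do not carry over. Pictures are saved under pics/ and viewed, at most 10 in all, crops included, and the job is handed in when it is done.

```bash
ls; mkdir -p pics; python3 - <<'E'
from plant import r
import cv2,numpy as np
for n in("scene","top"):
    im=r.snapshot(n); cv2.imwrite(f"pics/{n}0.png",im[...,::-1])
    p=r.camera_params(n); print(n,{k:np.round(v,4).tolist() for k,v in p.items()}, 'C',(-np.array(p['R']).T@np.array(p['t'])).round(0))
print({k:np.round(v,4).tolist() for k,v in r.camera_params("wrist").items()})
s=r.state();print(s['clock'],np.round(s['eef_rot'],3).tolist(),s['finger_gap'],r.pinch_z)
E
```

```text
pics
plant.py
scene {'fx': 439.1534, 'fy': 439.1534, 'cx': 319.6861, 'cy': 196.181, 'k1': -0.0739, 'R': [[-0.8872, -0.4612, 0.0082], [-0.3317, 0.6254, -0.7063], [0.3206, -0.6294, -0.7079]], 't': [492.9852, 339.9447, 1250.633]} C [ 149.  802. 1121.]
top {'fx': 413.7795, 'fy': 413.7795, 'cx': 325.3012, 'cy': 204.8922, 'k1': -0.0214, 'R': [[0.0149, -0.9996, 0.0222], [-0.9935, -0.0173, -0.1127], [0.1131, -0.0203, -0.9934]], 't': [-126.3653, 608.0288, 1212.6926]} C [ 469.  -91. 1276.]
{'fx': 275.8227, 'fy': 275.8227, 'cx': 317.5777, 'cy': 202.1201, 'k1': -0.0306, 'mount': [[0.0008, -0.9548, -0.2971, 75.03], [1.0, 0.0007, 0.0003, 0.7419], [-0.0001, -0.2971, 0.9548, -144.4186], [0.0, 0.0, 0.0, 1.0]]}
0.1 [[0.965, 0.261, -0.0], [0.261, -0.965, 0.002], [0.0, -0.002, -1.0]] 85.27064689183034 -18.700000000000003
```

View pics/scene0.png

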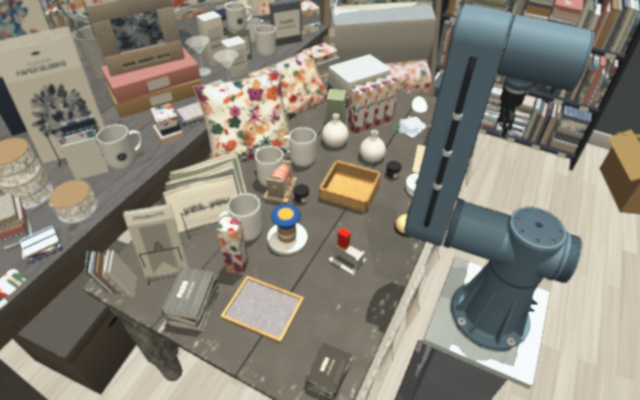

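View pics/top0.png

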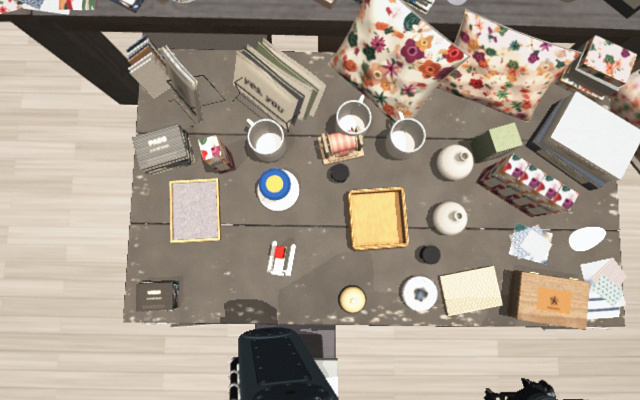

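```bash
cat > h.py <<'E'
import numpy as np,cv2
from plant import r
def ray(n,uv,pose=None):
    p=r.camera_params(n)
    K=np.array([[p['fx'],0,p['cx']],[0,p['fy'],p['cy']],[0,0,1.]])
    q=cv2.undistortPoints(np.array(uv,float).reshape(-1,1,2),K,np.array([p['k1'],0,0,0.])).reshape(-1,2)
    d=np.c_[q,np.ones(len(q))]
    if n=="wrist":
        M=np.array(p['mount']);P,E=pose
        return np.array(P)+np.array(E)@M[:3,3],(np.array(E)@M[:3,:3]@d.T).T
    R=np.array(p['R']);return -R.T@np.array(p['t']),d@R
def onz(n,uv,z,pose=None):
    C,D=ray(n,uv,pose);return C+D*((z-C[2])/D[:,2])[:,None]
def proj(n,X):
    p=r.camera_params(n);K=np.array([[p['fx'],0,p['cx']],[0,p['fy'],p['cy']],[0,0,1.]])
    return cv2.projectPoints(np.array(X,float).reshape(-1,1,3),cv2.Rodrigues(np.array(p['R']))[0],np.array(p['t'],float),K,np.array([p['k1'],0,0,0.]))[0].reshape(-1,2)
def blobs(im,lo,hi,box=None,amin=30):
    hsv=cv2.cvtColor(im,cv2.COLOR_RGB2HSV);m=cv2.inRange(hsv,np.array(lo),np.array(hi))
    if box: k=np.zeros_like(m);x0,y0,x1,y1=box;k[y0:y1,x0:x1]=255;m&=k
    cs=cv2.findContours(m,cv2.RETR_EXTERNAL,cv2.CHAIN_APPROX_NONE)[0]
    return sorted([c for c in cs if cv2.contourArea(c)>=amin],key=cv2.contourArea,reverse=True)
def tool(dw):  # world shift -> tool axes
    return np.array(r.state()['eef_rot']).T@np.array(dw,float)
E
python3 - <<'E'
from h import *
t=cv2.imread("pics/top0.png");s=cv2.imread("pics/scene0.png")
a=cv2.resize(t[225:295,240:320],None,fx=7,fy=7,interpolation=cv2.INTER_CUBIC)[:,:400*2]
b=cv2.resize(s[215:285,310:380],None,fx=7,fy=7,interpolation=cv2.INTER_CUBIC)
out=np.hstack([cv2.resize(a,(400,350)),cv2.resize(b,(400,400))[:350]]);cv2.imwrite("pics/pull.png",out)
T=t[...,::-1].copy();S=s[...,::-1].copy()
for n,im,bx,bx2 in(("top",T,(240,150,310,290),(260,230,300,280)),("scene",S,(250,190,320,260),(325,220,365,260))):
    c=blobs(im,(100,90,40),(130,255,255),bx)
    for k in c: print(n,'blue',cv2.boundingRect(k),cv2.fitEllipse(k), onz(n,[cv2.fitEllipse(k)[0]],126).round(1))
    c=blobs(im,(0,150,60),(8,255,255),bx2,5)
    for k in c: print(n,'red',cv2.boundingRect(k),cv2.minAreaRect(k),onz(n,cv2.boxPoints(cv2.minAreaRect(k)),126).round(0).tolist())
for z,lo,hi,bx in((12,(12,70,120),(30,255,255),(160,170,225,250)),(55,(10,90,80),(25,255,255),(340,180,415,256))):
    for k in blobs(T,lo,hi,bx,200):
        R=cv2.minAreaRect(k);P=onz("top",cv2.boxPoints(R),z);print(z,R,P.round(0).tolist(),P.mean(0),np.linalg.norm(P-np.roll(P,1,0),axis=1))
E
```

```text
top blue (259, 168, 32, 32) ((274.1966552734375, 183.67959594726562), (30.616764068603516, 30.950532913208008), 137.3675537109375) [[657.2  29.7 126. ]]
top red (274, 246, 11, 12) ((279.0, 251.5), (11.0, 10.0), 90.0) [[483.0, 25.0, 126.0], [483.0, -2.0, 126.0], [453.0, -3.0, 126.0], [453.0, 24.0, 126.0]]
scene blue (271, 204, 29, 25) ((285.2889404296875, 215.80140686035156), (23.60507583618164, 27.951169967651367), 85.0164794921875) [[653.9  41.7 126. ]]
scene red (338, 228, 12, 20) ((343.5, 237.5), (19.0, 11.0), 90.0) [[490.0, 10.0, 126.0], [461.0, -5.0, 126.0], [430.0, 61.0, 126.0], [458.0, 75.0, 126.0]]
12 ((194.29556274414062, 210.275146484375), (63.74506759643555, 50.681968688964844), 87.95458984375) [[683.0, 369.0, 12.0], [692.0, 214.0, 12.0], [496.0, 198.0, 12.0], [488.0, 351.0, 12.0]] [590.00695024 283.19124787  12.        ] [196.02735657 155.66897656 196.24405248 153.01954653]
55 ((377.0945739746094, 218.4324493408203), (61.722808837890625, 59.1310920715332), 85.42607879638672) [[654.0, -175.0, 55.0], [671.0, -352.0, 55.0], [487.0, -365.0, 55.0], [471.0, -191.0, 55.0]] [ 570.79646573 -270.70895632   55.        ] [183.10247261 177.92103875 184.10434863 175.02482643]
```

View pics/pull.png

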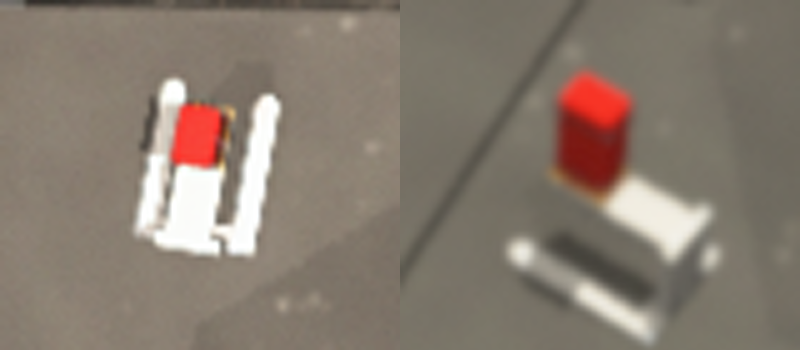

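Units first: shifts go in shares of 750 mm and turns go in shares of pi/2 rad. So -280 mm / 750 = -0.3733, -245 mm / 750 = -0.3267.

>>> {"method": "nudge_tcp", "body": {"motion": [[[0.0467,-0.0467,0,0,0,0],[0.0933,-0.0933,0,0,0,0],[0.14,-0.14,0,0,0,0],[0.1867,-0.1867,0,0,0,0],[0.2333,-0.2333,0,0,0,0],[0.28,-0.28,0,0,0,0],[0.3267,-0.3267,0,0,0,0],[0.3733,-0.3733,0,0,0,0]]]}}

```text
refused: motion[0]: the value is too long (schema: maxItems 6). Nothing was moved.
```

The error is about the shape of the input: a list of rows, each a list of 6 numbers. Fixing that and sending the same move.

>>> {"method": "nudge_tcp", "body": {"motion": [[0.0467,-0.0467,0,0,0,0],[0.0933,-0.0933,0,0,0,0],[0.14,-0.14,0,0,0,0],[0.1867,-0.1867,0,0,0,0],[0.2333,-0.2333,0,0,0,0],[0.28,-0.28,0,0,0,0],[0.3267,-0.3267,0,0,0,0],[0.3733,-0.3733,0,0,0,0]]}}

```text
clock: 0.9
tcp_pos: [347.6, -209.8, 231.2]
eef_rot: [[0.966, 0.26, 0.0], [0.26, -0.966, -0.0], [0.0, 0.0, -1.0]]
force: [1.3, 0.4, 0.0]
finger_gap: 85.3
grip_force: 0.0
```

>>> {"method": "nudge_tcp", "body": {"motion": [[0.0467,-0.0467,0,0,0,0.0637],[0.0933,-0.0933,0,0,0,0.1273],[0.14,-0.14,0,0,0,0.191],[0.1867,-0.1867,0,0,0,0.2546],[0.232,-0.244,0,0,0,0.2776],[0.232,-0.244,0,0,0,0.2776],[0.232,-0.244,0,0,0,0.2776]]}}

```text
clock: 1.6
tcp_pos: [467.4, 11.8, 230.8]
eef_rot: [[0.986, -0.167, -0.001], [-0.167, -0.986, 0.0], [-0.001, 0.0, -1.0]]
force: [-0.1, -0.2, 0.4]
finger_gap: 84.9
grip_force: 0.0
```

```bash
python3 - <<'E'
from h import *
s=r.state();print(np.round(s['tcp_pos'],1),np.round(s['eef_rot'],3).tolist(),np.round(s['joint_pos'],2))
im=r.snapshot("wrist");cv2.imwrite("pics/w1.png",im[...,::-1])
print(onz("top",[(213,145),(213,158)],200).round(0).tolist())
E
```

```text
[467.4  11.8 230.8] [[0.986, -0.167, -0.001], [-0.167, -0.986, 0.0], [-0.001, 0.0, -1.0]] [-0.23 -0.06  1.87 -0.    1.34  1.51]
[[746.0, 187.0, 200.0], [711.0, 185.0, 200.0]]
```

View pics/w1.png

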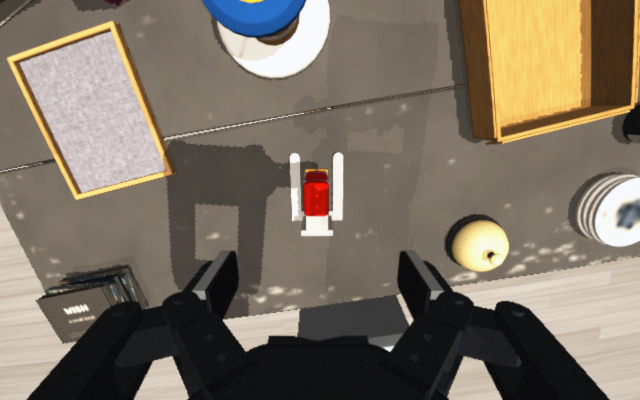

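```bash
cat > pul.py <<'E'
from h import *
im=cv2.imread("pics/w1.png")[...,::-1].copy();s=r.state();ps=(s['tcp_pos'],s['eef_rot'])
hsv=cv2.cvtColor(im,cv2.COLOR_RGB2HSV)
m=cv2.inRange(hsv,np.array((0,0,185)),np.array((179,60,255)))
for side,(a,b) in(('L',(285,306)),('R',(328,350))):
    L=[]
    for y in range(148,225):
        x=np.nonzero(m[y,a:b])[0]
        if len(x)>=6: L.append((y,a+x.min(),a+x.max()+1))
    L=np.array(L);print(side,L[0],L[-1])
    L=L[(L[:,0]>162)&(L[:,0]<210)]
    mid=np.c_[(L[:,1]+L[:,2])/2,L[:,0]+.5]
    P=onz("wrist",mid,6,ps);v=cv2.fitLine(P[:,:2].astype(np.float32),cv2.DIST_HUBER,0,.01,.01).ravel()
    print('width',np.linalg.norm(onz("wrist",[(L[10,1],L[10,0])],6,ps)-onz("wrist",[(L[10,2],L[10,0])],6,ps)),'yaw',np.degrees(np.arctan2(v[1],v[0])),v)
print('tips',onz("wrist",[(295.5,153),(338,153)],6,ps).round(1).tolist())
for lo,hi in(((0,150,170),(8,255,255)),((0,150,30),(8,255,255))):
  for k in blobs(im,lo,hi,(295,150,345,240),40):
    R=cv2.boundingRect(k);x,y,w,h=R;P=onz("wrist",[(x,y),(x+w,y),(x,y+h),(x+w,y+h)],126,ps);print(R,P.round(0).tolist(),P.mean(0).round(1))
b=blobs(im,(100,90,40),(130,255,255),(180,0,320,60))
print(cv2.boundingRect(b[0]))
E
python3 pul.py
```

```text
L [154 291 298] [219 292 302]
width 13.584203666659599 yaw -9.232959 [ 9.8704416e-01 -1.6044901e-01  4.5478485e+02  4.2023499e+01]
R [153 335 341] [219 332 342]
width 13.586688282388371 yaw -8.447564 [ 9.8915070e-01 -1.4690423e-01  4.3910623e+02 -1.4675769e+01]
tips [[500.1, 33.4, 6.0], [490.6, -22.3, 6.0]]
(304, 183, 24, 33) [[485.0, 19.0, 126.0], [481.0, -3.0, 126.0], [453.0, 25.0, 126.0], [449.0, 2.0, 126.0]] [467.2  10.8 126. ]
(303, 171, 26, 45) [[496.0, 18.0, 126.0], [492.0, -6.0, 126.0], [453.0, 26.0, 126.0], [449.0, 1.0, 126.0]] [472.7   9.9 126. ]
(202, 0, 104, 37)
```

In the tool's units: 165 mm / 750 = 0.22, 135 mm / 750 = 0.18.

>>> {"method": "nudge_tcp", "body": {"motion": [[0.06,-0.016,0,0,0,0],[0.12,-0.032,0,0,0,0],[0.18,-0.048,0,0,0,0],[0.22,-0.0613,0,0,0,0],[0.22,-0.0613,0,0,0,0],[0.22,-0.0613,0,0,0,0],[0.22,-0.0613,0,0,0,0]], "lines": "1,3"}}

```text
clock: 2.35
tcp_pos: [636.9, 25.9, 231.1]
eef_rot: [[0.985, -0.173, -0.001], [-0.173, -0.985, -0.0], [-0.001, 0.0, -1.0]]
```

```bash
cat > cap.py <<'E'
from h import *
import sys
s=r.state();ps=(s['tcp_pos'],s['eef_rot']);im=r.snapshot("wrist");cv2.imwrite(sys.argv[1],im[...,::-1])
b=blobs(im,(100,90,40),(130,255,255),None,500)
for k in b[:2]:
    e=cv2.fitEllipse(cv2.convexHull(k));print(cv2.boundingRect(k),e)
    H=cv2.convexHull(k).reshape(-1,2)+.5
    P=onz("wrist",H,126,ps)[:,:2];c,rad=cv2.minEnclosingCircle(P.astype(np.float32));print('z126 circle',c,rad,cv2.fitEllipse(P.astype(np.float32)))
E
python3 cap.py pics/w2.png
```

```text
(259, 128, 98, 96) ((307.7323913574219, 175.49478149414062), (95.15606689453125, 97.15184783935547), 105.44384765625)
z126 circle (658.4346923828125, 29.73479461669922) 45.069828033447266 ((658.4172973632812, 29.685359954833984), (89.47673034667969, 89.6597671508789), 106.63377380371094)
```

View pics/w2.png

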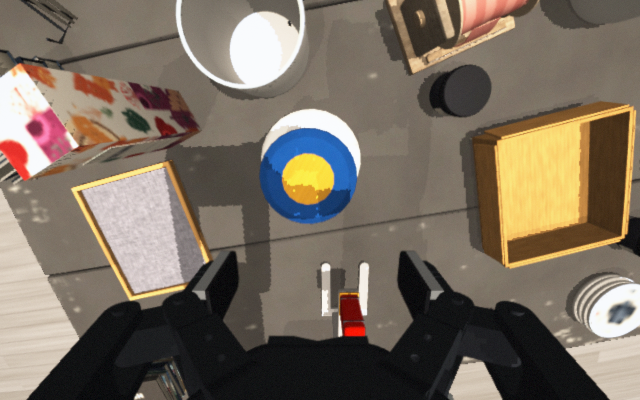

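>>> {"method": "nudge_tcp", "body": {"motion": [[0,0,0,0,0,0],[0,0,0,0,0,0]], "lines": "1,3"}}

```text
clock: 2.6
tcp_pos: [637.5, 27.0, 231.9]
eef_rot: [[0.985, -0.172, 0.001], [-0.172, -0.985, -0.0], [0.001, 0.0, -1.0]]
```

```bash
python3 - <<'E'
from h import *
s=r.state();print(np.round(s['tcp_pos'],1),np.round(s['qd'],4),np.round(s['eef_rot'],4).tolist())
P=onz("top",[(0,0)],0)
ps=(np.array([467.4,11.8,230.8]),np.array([[0.986,-0.167,-0.001],[-0.167,-0.986,0],[-0.001,0,-1]]))
Q=onz("wrist",[(10,60),(113,22),(172,172),(78,197)],12,ps);print(Q.round(0).tolist(),Q.mean(0).round(0))
E
python3 cap.py pics/w3.png
```

```text
[637.5  27.  231.9] [ 0.0028  0.0063 -0.0065  0.001   0.0002 -0.0006] [[0.9852, -0.1716, 0.0007], [-0.1716, -0.9852, -0.0001], [0.0007, 0.0, -1.0]]
[[676.0, 363.0, 12.0], [689.0, 217.0, 12.0], [504.0, 203.0, 12.0], [493.0, 347.0, 12.0]] [591. 283.  12.]
(261, 129, 97, 95) ((309.22967529296875, 176.01536560058594), (94.83329772949219, 96.67204284667969), 101.77232360839844)
z126 circle (658.4796752929688, 29.721288681030273) 45.01314926147461 ((658.3998413085938, 29.666608810424805), (89.47947692871094, 89.61155700683594), 75.75022888183594)
```

In the tool's units: -165.6 mm / 750 = -0.2208, 45.7 mm / 750 = 0.0609, -0.018 rad / 1.5708 = -0.0115.

>>> {"method": "nudge_tcp", "body": {"motion": [[-0.06,0.016,0,0,0,0],[-0.12,0.032,0,0,0,0],[-0.18,0.048,0,0,0,0],[-0.2208,0.0609,0,0,0,-0.0115],[-0.2208,0.0609,0,0,0,-0.0115],[-0.2208,0.0609,0,0,0,-0.0115],[-0.2208,0.0609,0,0,0,-0.0115],[-0.2208,0.0609,0,0,0,-0.0115]]}}

```text
clock: 3.45
tcp_pos: [467.9, 10.6, 231.5]
eef_rot: [[0.988, -0.153, 0.0], [-0.153, -0.988, -0.0], [0.0, -0.0, -1.0]]
force: [0.2, -0.2, -0.3]
finger_gap: 85.3
grip_force: 0.0
```

>>> {"method": "nudge_tcp", "body": {"motion": [[0,0,0.0533,0,0,0],[0,0,0.1067,0,0,0],[0,0,0.1333,0,0,0],[0,0,0.1333,0,0,0],[0,0,0.1333,0,0,0]]}}

```text
clock: 3.95
tcp_pos: [467.6, 10.6, 131.5]
eef_rot: [[0.988, -0.153, -0.0], [-0.153, -0.988, 0.0], [-0.001, -0.0, -1.0]]
force: [0.5, -0.8, 0.2]
finger_gap: 85.4
grip_force: 0.0
```

In the tool's units: 54 mm / 750 = 0.072, 30 mm / 750 = 0.04.

>>> {"method": "nudge_tcp", "body": {"motion": [[-0.0009,0,0.04,0,0,0],[-0.0009,0,0.072,0,0,0],[-0.0009,0,0.072,0,0,0],[-0.0009,0,0.072,0,0,0]]}}

```text
clock: 4.35
tcp_pos: [467.5, 10.5, 78.8]
eef_rot: [[0.988, -0.154, 0.002], [-0.154, -0.988, -0.0], [0.002, 0.0, -1.0]]
force: [-0.0, 0.3, 1.0]
finger_gap: 85.4
grip_force: 0.0
```

>>> {"method": "nudge_tcp", "body": {"motion": [[0,0,0,0,0,0],[0,0,0,0,0,0],[0,0,0,0,0,0],[0,0,0,0,0,0],[0,0,0,0,0,0],[0,0,0,0,0,0],[0,0,0,0,0,0],[0,0,0,0,0,0]], "finger_gap": 10, "grip_force": 90}}

```text
clock: 5.15
tcp_pos: [466.5, 10.8, 77.6]
eef_rot: [[0.988, -0.154, 0.0], [-0.154, -0.988, 0.0], [0.0, -0.0, -1.0]]
force: [-0.6, 1.0, 5.5]
finger_gap: 22.9
grip_force: 89.0
```

In the tool's units: -104 mm / 750 = -0.1387, -90 mm / 750 = -0.12.

>>> {"method": "nudge_tcp", "body": {"motion": [[0,0,-0.04,0,0,0],[0,0,-0.08,0,0,0],[0,0,-0.12,0,0,0],[0,0,-0.1387,0,0,0],[0,0,-0.1387,0,0,0],[0,0,-0.1387,0,0,0]]}}

```text
clock: 5.75
tcp_pos: [465.6, 10.8, 180.2]
eef_rot: [[0.988, -0.154, -0.001], [-0.154, -0.988, 0.0], [-0.001, 0.0, -1.0]]
force: [-0.4, 0.0, -3.1]
finger_gap: 22.9
grip_force: 88.9
```

>>> {"method": "nudge_tcp", "body": {"motion": [[0.0267,-0.016,0,0,0,0],[0.06,-0.032,0,0,0,0],[0.0933,-0.048,0,0,0,0],[0.1227,-0.064,0,0,0,0],[0.1227,-0.064,0,0,0,0],[0.1227,-0.064,0,0,0,0],[0.1227,-0.064,0,0,0,0],[0.1227,-0.064,0,0,0,0]]}}

```text
clock: 6.55
tcp_pos: [563.5, 43.9, 180.6]
eef_rot: [[0.988, -0.154, -0.001], [-0.154, -0.988, 0.0], [-0.001, 0.0, -1.0]]
force: [0.4, -0.7, -2.6]
finger_gap: 22.9
grip_force: 89.2
```

```bash
python3 cap.py pics/w4.png;python3 - <<'E'
from h import *
im=r.snapshot("scene");cv2.imwrite("pics/s4.png",im[...,::-1])
w=cv2.imread("pics/w4.png");c=cv2.resize(im[...,::-1][180:280,250:370],(480,400),interpolation=cv2.INTER_CUBIC)
cv2.imwrite("pics/c4.png",np.hstack([w[:,160:480],c]))
E
```

```text
(248, 10, 133, 143) ((314.2547302246094, 81.07643127441406), (133.18727111816406, 142.03050231933594), 179.03143310546875)
z126 circle (657.4632568359375, 30.162967681884766) 44.881744384765625 ((657.583251953125, 30.107107162475586), (89.00578308105469, 89.37312316894531), 173.4696502685547)
```

View pics/c4.png

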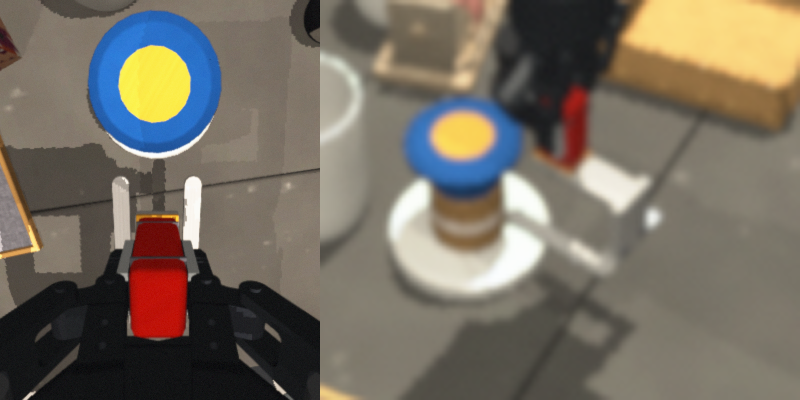

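```bash
python3 - <<'E'
from h import *
s=r.state();ps=(s['tcp_pos'],s['eef_rot']);print(s['tcp_pos'],np.round(s['eef_rot'],4)[:2,0])
im=cv2.imread("pics/w4.png")[...,::-1].copy();hsv=cv2.cvtColor(im,cv2.COLOR_RGB2HSV)
m=cv2.inRange(hsv,np.array((0,0,150)),np.array((179,60,255)));T=[]
for a,b in((268,296),(338,368)):
    rows=[y for y in range(165,240) if (m[y,a:b]>0).sum()>=5]
    for y in (188,200,210,220):
        x=np.nonzero(m[y,a:b])[0]+a
        print(y,x.min(),x.max()+1,onz("wrist",[((x.min()+x.max()+1)/2,y+.5)],109,ps).round(1).tolist())
    x=np.nonzero(m[190,a:b])[0]+a;T.append(onz("wrist",[((x.min()+x.max()+1)/2,rows[0])],109,ps)[0]);print(rows[0])
M=sum(T)/2;d=np.array(s['eef_rot'])[:,0];print(T,M,'origin',M-30*d,'tcp-origin',np.array(s['tcp_pos'])-(M-30*d))
E
```

```text
[564.02792261  43.83623752 181.25191752] [ 0.9881 -0.154 ]
188 272 288 [[587.8, 69.9, 109.0]]
200 273 289 [[577.7, 71.0, 109.0]]
210 273 290 [[569.1, 72.3, 109.0]]
220 274 290 [[560.3, 73.6, 109.0]]
177
188 344 362 [[578.8, 11.4, 109.0]]
200 345 362 [[568.6, 12.2, 109.0]]
210 344 361 [[560.1, 14.0, 109.0]]
220 344 360 [[551.3, 15.4, 109.0]]
176
[array([597.1705635,  68.036298 , 109.       ]), array([589.01928915,  10.18941229, 109.        ])] [593.09492632  39.11285515 109.        ] origin [563.45264649  43.73186115 109.00543555] tcp-origin [ 0.57527613  0.10437637 72.24648197]
```

In the tool's units: 60 mm / 750 = 0.08, 55 mm / 750 = 0.0733.

>>> {"method": "nudge_tcp", "body": {"motion": [[0.02,-0.0012,0,0,0,0],[0.04,-0.0012,0,0,0,0],[0.06,-0.0012,0,0,0,0],[0.0733,-0.0012,0,0,0,0],[0.08,-0.0012,0,0,0,0],[0.08,-0.0012,0,0,0,0]]}}

```text
clock: 7.25
tcp_pos: [624.1, 35.5, 181.2]
eef_rot: [[0.988, -0.154, -0.0], [-0.154, -0.988, -0.0], [-0.0, 0.0, -1.0]]
force: [0.2, 0.1, -2.5]
finger_gap: 22.8
grip_force: 89.1
```

>>> {"method": "nudge_tcp", "body": {"motion": [[0.0133,0,0,0,0,0],[0.0267,0,0,0,0,0],[0.0373,0,0,0,0,0],[0.0473,0,0,0,0,0],[0.0473,0,0,0,0,0],[0.0473,0,0,0,0,0]]}}

```text
clock: 7.85
tcp_pos: [659.0, 30.3, 181.0]
eef_rot: [[0.988, -0.154, -0.001], [-0.154, -0.988, 0.0], [-0.001, 0.0, -1.0]]
force: [1.0, 0.1, -2.8]
finger_gap: 23.5
grip_force: 89.1
```

```bash
python3 - <<'E'
from h import *
w=r.snapshot("wrist");im=r.snapshot("scene")
c=cv2.resize(im[180:280,250:370],(480,400),interpolation=cv2.INTER_CUBIC)
cv2.imwrite("pics/c5.png",np.hstack([w[:,160:480],c])[...,::-1])
E
```

```text
(no output)
```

View pics/c5.png

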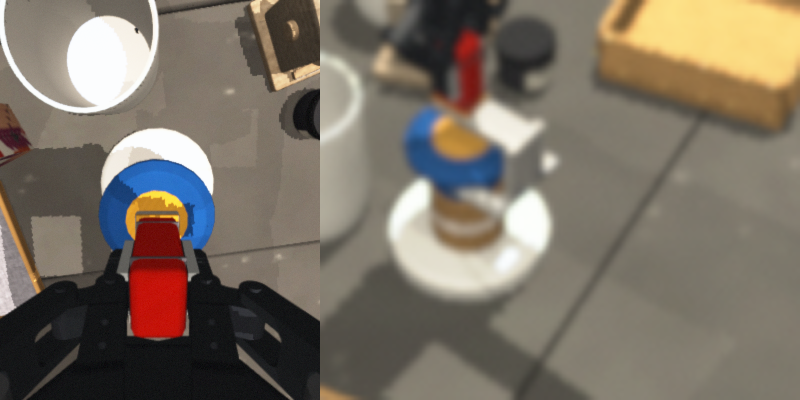

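In the tool's units: -10 mm / 750 = -0.0133, -8 mm / 750 = -0.0107.

>>> {"method": "nudge_tcp", "body": {"motion": [[0,0,-0.0027,0,0,0],[0,0,-0.0053,0,0,0],[0,0,-0.008,0,0,0],[0,0,-0.0107,0,0,0],[0,0,-0.0133,0,0,0],[0,0,-0.0133,0,0,0]], "only": "tcp|force|gap"}}

```text
tcp_pos: [658.8, 30.2, 191.6]
force: [-1.0, -0.8, -7.8]
finger_gap: 23.2
grip_force: 89.5
```

>>> {"method": "nudge_tcp", "body": {"motion": [[0,0,-0.0053,0,0,0],[0,0,-0.0107,0,0,0],[0,0,-0.016,0,0,0],[0,0,-0.0213,0,0,0],[0,0,-0.0267,0,0,0],[0,0,-0.032,0,0,0],[0,0,-0.0373,0,0,0],[0,0,-0.0427,0,0,0]], "only": "tcp|force|gap"}}

```text
tcp_pos: [659.1, 30.3, 223.6]
force: [0.0, 0.0, -3.7]
finger_gap: 23.1
grip_force: 89.9
```

>>> {"method": "nudge_tcp", "body": {"motion": [[0,0,-0.0107,0,0,0],[0,0,-0.0213,0,0,0],[0,0,-0.0267,0,0,0],[0,0,-0.0267,0,0,0],[0,0,-0.0267,0,0,0],[0,0,-0.0267,0,0,0]]}}

```text
clock: 9.95
tcp_pos: [658.8, 30.3, 242.8]
eef_rot: [[0.988, -0.154, -0.001], [-0.154, -0.988, 0.0], [-0.001, -0.0, -1.0]]
force: [-0.5, 0.6, -4.8]
finger_gap: 22.8
grip_force: 89.9
```

```bash
python3 - <<'E'
from h import *
w=r.snapshot("wrist");im=r.snapshot("scene")
c=cv2.resize(im[180:280,250:370],(480,400),interpolation=cv2.INTER_CUBIC)
cv2.imwrite("pics/c6.png",np.hstack([w[:,160:480],c])[...,::-1])
E
```

```text
(no output)
```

View pics/c6.png

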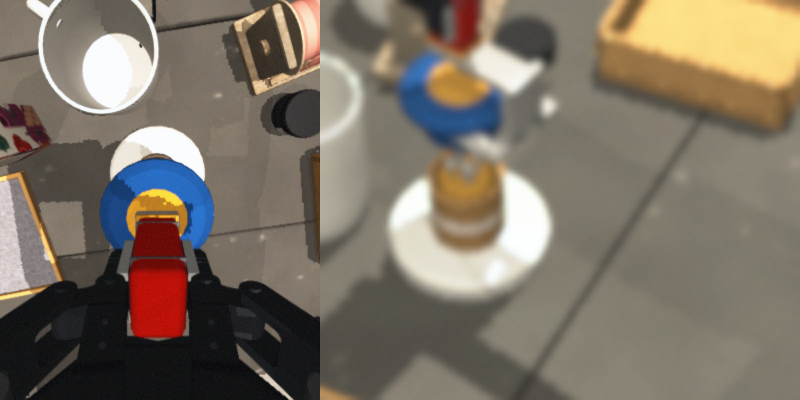

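In the tool's units: -96 mm / 750 = -0.128, -80.4 mm / 750 = -0.1072.

>>> {"method": "nudge_tcp", "body": {"motion": [[-0.0027,-0.0061,0,0,0,0],[-0.0071,-0.0159,0,0,0,0],[-0.0129,-0.0292,0,0,0,0],[-0.0205,-0.0463,0,0,0,0],[-0.0292,-0.0659,0,0,0,0],[-0.0384,-0.0865,0,0,0,0],[-0.0475,-0.1072,0,0,0,0],[-0.0567,-0.128,0,0,0,0]], "only": "tcp|force|gap"}}

```text
tcp_pos: [631.3, 133.5, 243.4]
force: [0.4, -0.2, -4.1]
finger_gap: 22.9
grip_force: 90.0
```

>>> {"method": "nudge_tcp", "body": {"motion": [[-0.0092,-0.0207,0,0,0,0],[-0.0184,-0.0415,0,0,0,0],[-0.0276,-0.0621,0,0,0,0],[-0.0361,-0.0816,0,0,0,0],[-0.0443,-0.0999,0,0,0,0],[-0.0519,-0.1169,0,0,0,0],[-0.0577,-0.1304,0,0,0,0],[-0.0627,-0.1413,0,0,0,0]], "only": "tcp|force|gap"}}

```text
tcp_pos: [601.4, 244.6, 243.3]
force: [-0.2, 1.1, -4.0]
finger_gap: 23.0
grip_force: 89.9
```

>>> {"method": "nudge_tcp", "body": {"motion": [[-0.0045,-0.0103,0,0,0,0],[-0.0088,-0.02,0,0,0,0],[-0.0128,-0.0288,0,0,0,0],[-0.0163,-0.0368,0,0,0,0],[-0.0191,-0.0432,0,0,0,0],[-0.0211,-0.0477,0,0,0,0],[-0.0219,-0.0496,0,0,0,0],[-0.0219,-0.0496,0,0,0,0]]}}

```text
clock: 12.45
tcp_pos: [591.1, 283.0, 243.3]
eef_rot: [[0.988, -0.153, 0.0], [-0.153, -0.988, -0.0], [0.0, 0.0, -1.0]]
force: [-0.2, -0.5, -4.0]
finger_gap: 22.9
grip_force: 89.9
```

```bash
python3 - <<'E'
from h import *
w=r.snapshot("wrist");im=r.snapshot("scene")
cv2.imwrite("pics/c7.png",np.hstack([w[:,160:480],cv2.resize(im[200:360,180:340],(400,400),interpolation=cv2.INTER_CUBIC)])[...,::-1])
E
```

```text
(no output)
```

View pics/c7.png

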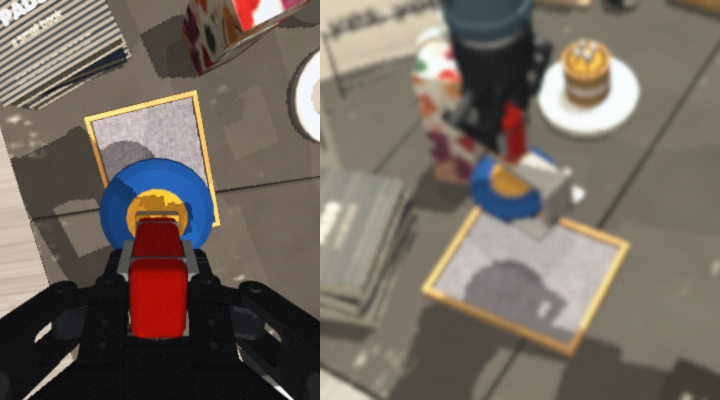

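In the tool's units: 127 mm / 750 = 0.1693, 122 mm / 750 = 0.1627.

>>> {"method": "nudge_tcp", "body": {"motion": [[0,0,0.0107,0,0,0],[0,0,0.032,0,0,0],[0,0,0.0613,0,0,0],[0,0,0.0933,0,0,0],[0,0,0.1227,0,0,0],[0,0,0.1467,0,0,0],[0,0,0.1627,0,0,0],[0,0,0.1693,0,0,0]], "only": "tcp|force|gap"}}

```text
tcp_pos: [589.8, 282.4, 113.6]
force: [-0.6, -0.8, -4.0]
finger_gap: 23.1
grip_force: 89.8
```

>>> {"method": "nudge_tcp", "body": {"motion": [[0,0,0.0027,0,0,0],[0,0,0.0053,0,0,0],[0,0,0.008,0,0,0],[0,0,0.0107,0,0,0],[0,0,0.0133,0,0,0],[0,0,0.016,0,0,0],[0,0,0.0173,0,0,0],[0,0,0.0173,0,0,0]]}}

```text
clock: 14.15
tcp_pos: [591.2, 282.9, 103.3]
eef_rot: [[0.988, -0.154, 0.0], [-0.154, -0.988, 0.0], [0.0, -0.0, -1.0]]
force: [0.2, 0.6, -2.9]
finger_gap: 23.2
grip_force: 89.8
```

>>> {"method": "nudge_tcp", "body": {"motion": [[0,0,0,0,0,0],[0,0,0,0,0,0]]}}

```text
clock: 14.35
tcp_pos: [591.3, 282.9, 103.5]
eef_rot: [[0.988, -0.154, 0.0], [-0.154, -0.988, 0.0], [0.0, -0.0, -1.0]]
force: [-0.3, -0.2, -2.4]
finger_gap: 23.1
grip_force: 89.8
```

In the tool's units: -44 mm / 750 = -0.0587, -38 mm / 750 = -0.0507.

>>> {"method": "nudge_tcp", "body": {"motion": [[-0.004,0,0,0,0,0],[-0.0107,0,0,0,0,0],[-0.0187,0,0,0,0,0],[-0.0267,0,0,0,0,0],[-0.0347,0,0,0,0,0],[-0.0427,0,0,0,0,0],[-0.0507,0,0,0,0,0],[-0.0587,0,0,0,0,0]], "only": "tcp|force"}}

```text
tcp_pos: [547.1, 289.8, 103.4]
force: [-0.3, -0.0, -2.8]
grip_force: 89.9
```

>>> {"method": "nudge_tcp", "body": {"motion": [[-0.0107,0,0,0,0,0],[-0.024,0,0,0,0,0],[-0.04,0,0,0,0,0],[-0.0587,0,0,0,0,0],[-0.0773,0,0,0,0,0],[-0.0907,0,0,0,0,0],[-0.096,0,0,0,0,0],[-0.096,0,0,0,0,0]]}}

```text
clock: 15.95
tcp_pos: [476.0, 301.0, 103.4]
eef_rot: [[0.988, -0.153, 0.0], [-0.153, -0.988, 0.0], [0.0, -0.0, -1.0]]
force: [-0.3, -0.3, -2.8]
finger_gap: 22.9
grip_force: 89.9
```

```bash
python3 - <<'E'
from h import *
w=r.snapshot("top");im=r.snapshot("scene")
cv2.imwrite("pics/c8.png",np.hstack([cv2.resize(w[130:290,150:310],(400,400),interpolation=cv2.INTER_CUBIC),cv2.resize(im[200:360,180:340],(400,400),interpolation=cv2.INTER_CUBIC)])[...,::-1])
for k in blobs(w,(100,90,40),(130,255,255),(160,170,225,250),50): print(cv2.fitEllipse(k),onz("top",[cv2.fitEllipse(k)[0]],47.5).round(1))
E
```

```text
((191.76507568359375, 209.083740234375), (28.476369857788086, 29.64379119873047), 65.74958801269531) [[589.2 280.3  47.5]]
```

View pics/c8.png

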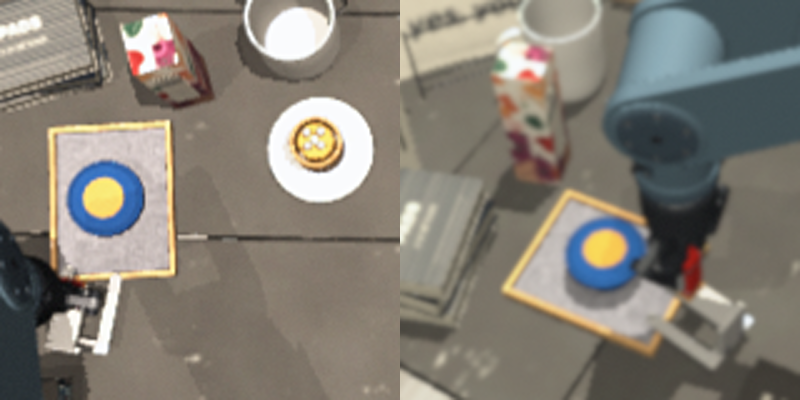

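In the tool's units: 288 mm / 750 = 0.384, 34.8 mm / 750 = 0.0464.

>>> {"method": "nudge_tcp", "body": {"motion": [[0,0.0267,-0.02,0,0,0],[0.0067,0.0733,-0.02,0,0,0],[0.0147,0.1267,-0.02,0,0,0],[0.0227,0.184,-0.02,0,0,0],[0.0307,0.2427,-0.02,0,0,0],[0.0373,0.2987,-0.02,0,0,0],[0.0427,0.3467,-0.02,0,0,0],[0.0464,0.384,-0.02,0,0,0]], "only": "tcp|force"}}

```text
tcp_pos: [467.2, 8.2, 118.7]
force: [0.7, 1.1, -2.5]
grip_force: 90.5
```

>>> {"method": "nudge_tcp", "body": {"motion": [[0,0,0,0,0,0],[0,0,0,0,0,0],[0,0,0.02,0,0,0],[0,0,0.04,0,0,0],[0,0,0.0493,0,0,0],[0,0,0.0493,0,0,0],[0,0,0.0493,0,0,0]]}}

```text
clock: 17.55
tcp_pos: [467.0, 11.3, 81.6]
eef_rot: [[0.988, -0.153, 0.0], [-0.153, -0.988, 0.0], [0.0, -0.0, -1.0]]
force: [0.8, -0.6, -2.7]
finger_gap: 22.8
grip_force: 90.1
```

In the tool's units: 4 mm / 750 = 0.0053, 3 mm / 750 = 0.004.

>>> {"method": "nudge_tcp", "body": {"motion": [[0,0,0.0013,0,0,0],[0,0,0.0027,0,0,0],[0,0,0.004,0,0,0],[0,0,0.0053,0,0,0],[0,0,0.0053,0,0,0],[0,0,0.0053,0,0,0]], "only": "tcp|force"}}

```text
tcp_pos: [466.9, 10.8, 77.6]
force: [-1.5, -0.0, 1.7]
grip_force: 90.5
```

>>> {"method": "nudge_tcp", "body": {"motion": [[0,0,0.0004,0,0,0],[0,0,0.0007,0,0,0],[0,0,0.0007,0,0,0]], "only": "tcp|force"}}

```text
tcp_pos: [467.0, 10.8, 77.6]
force: [-3.7, 2.3, 7.3]
grip_force: 91.8
```

Puller is on the table; release and rise straight up.

>>> {"method": "nudge_tcp", "body": {"motion": [[0,0,0,0,0,0],[0,0,0,0,0,0],[0,0,0,0,0,0],[0,0,0,0,0,0],[0,0,0,0,0,0],[0,0,0,0,0,0],[0,0,0,0,0,0],[0,0,0,0,0,0]], "finger_gap": 85, "only": "tcp|force|gap"}}

```text
tcp_pos: [466.7, 10.8, 76.8]
force: [1.0, 0.7, 0.7]
finger_gap: 84.7
grip_force: 0.0
```

>>> {"method": "nudge_tcp", "body": {"motion": [[0,0,-0.0133,0,0,0],[0,0,-0.0467,0,0,0],[0,0,-0.1,0,0,0],[0,0,-0.1533,0,0,0],[0,0,-0.1933,0,0,0],[0,0,-0.2053,0,0,0],[0,0,-0.2053,0,0,0]]}}

```text
clock: 19.95
tcp_pos: [467.6, 10.6, 232.7]
eef_rot: [[0.988, -0.153, 0.004], [-0.153, -0.988, -0.001], [0.004, 0.0, -1.0]]
force: [0.2, -0.5, 0.6]
finger_gap: 85.1
grip_force: 0.0
```

In the tool's units: 185.8 mm / 750 = 0.2477, 165 mm / 750 = 0.22.

>>> {"method": "nudge_tcp", "body": {"motion": [[0.0467,-0.0133,0,0,0,0],[0.1067,-0.028,0,0,0,0],[0.1667,-0.0427,0,0,0,0],[0.22,-0.0573,0,0,0,0],[0.2477,-0.064,0,0,0,0],[0.2477,-0.064,0,0,0,0],[0.2477,-0.064,0,0,0,0],[0.2477,-0.064,0,0,0,0]]}}

```text
clock: 20.75
tcp_pos: [656.2, 29.7, 229.5]
eef_rot: [[0.988, -0.154, -0.003], [-0.154, -0.988, 0.0], [-0.003, 0.0, -1.0]]
force: [-0.1, 0.2, -0.3]
finger_gap: 85.0
grip_force: 0.0
```

```bash
python3 - <<'E'
from h import *
s=r.state();ps=(s['tcp_pos'],s['eef_rot']);im=r.snapshot("wrist");cv2.imwrite("pics/w9.png",im[...,::-1])
cv2.imwrite("pics/c9.png",im[60:400,160:480,::-1])
for nm,lo,hi,z in(('foot',(0,0,200),(179,45,255),20),('core',(5,90,60),(28,255,255),80)):
    for k in blobs(im,lo,hi,(220,80,420,300),300):
        H=cv2.convexHull(k).reshape(-1,2)+.5;P=onz("wrist",H,z,ps)[:,:2].astype(np.float32)
        print(nm,cv2.boundingRect(k),cv2.minEnclosingCircle(P),cv2.fitEllipse(P))
E
```

```text
foot (268, 124, 98, 97) ((657.5656127929688, 29.709278106689453), 64.21733093261719) ((657.54296875, 29.326873779296875), (126.901611328125, 128.25942993164062), 82.11083221435547)
foot (220, 80, 87, 30) ((771.42626953125, 76.78972625732422), 52.977561950683594) ((769.5606079101562, 76.76410675048828), (40.003170013427734, 99.27470397949219), 0.7120970487594604)
core (288, 153, 56, 60) ((660.3867797851562, 29.5524959564209), 33.49201202392578) ((659.771240234375, 29.498991012573242), (60.01072311401367, 67.26166534423828), 81.86614990234375)
```

View pics/c9.png

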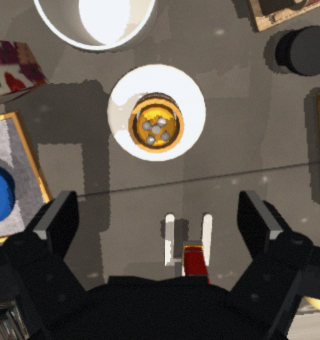

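In the tool's units: 130 mm / 750 = 0.1733, 110 mm / 750 = 0.1467.

>>> {"method": "nudge_tcp", "body": {"motion": [[0.0007,0,0.04,0,0,0],[0.0007,0,0.0933,0,0,0],[0.0007,0,0.1467,0,0,0],[0.0007,0,0.1733,0,0,0],[0.0007,0,0.1733,0,0,0]], "finger_gap": 85, "grip_force": 25, "only": "tcp|force"}}

```text
tcp_pos: [654.5, 29.8, 97.0]
force: [-0.1, -0.2, -0.2]
grip_force: 0.0
```

>>> {"method": "nudge_tcp", "body": {"motion": [[0,0,0.02,0,0,0],[0,0,0.04,0,0,0],[0,0,0.06,0,0,0],[0,0,0.076,0,0,0],[0,0,0.0813,0,0,0],[0,0,0.0813,0,0,0],[0,0,0.0813,0,0,0]], "only": "tcp|force"}}

```text
tcp_pos: [658.6, 29.6, 40.1]
force: [0.2, -0.4, -1.0]
grip_force: 0.0
```

>>> {"method": "nudge_tcp", "body": {"motion": [[0,0,0,0,0,0],[0,0,0,0,0,0],[0,0,0,0,0,0],[0,0,0,0,0,0],[0,0,0,0,0,0],[0,0,0,0,0,0]], "finger_gap": 45, "grip_force": 25}}

```text
clock: 22.6
tcp_pos: [658.8, 29.4, 40.7]
eef_rot: [[0.988, -0.154, 0.002], [-0.154, -0.988, -0.0], [0.002, 0.0, -1.0]]
force: [0.3, -1.4, 5.8]
finger_gap: 62.6
grip_force: 26.9
```

Units first: shifts go in shares of 750 mm and turns go in shares of pi/2 rad. So -112 mm / 750 = -0.1493, -104 mm / 750 = -0.1387.

>>> {"method": "nudge_tcp", "body": {"motion": [[0,0,-0.0107,0,0,0],[0,0,-0.032,0,0,0],[0,0,-0.0587,0,0,0],[0,0,-0.088,0,0,0],[0,0,-0.1173,0,0,0],[0,0,-0.1387,0,0,0],[0,0,-0.1493,0,0,0],[0,0,-0.1493,0,0,0]], "only": "tcp|force|gap"}}

```text
tcp_pos: [658.9, 29.6, 153.4]
force: [1.2, 0.3, -1.3]
finger_gap: 62.3
grip_force: 27.5
```

>>> {"method": "nudge_tcp", "body": {"motion": [[-0.0027,0.02,0,0,0,0],[-0.0067,0.0533,0,0,0,0],[-0.0133,0.1,0,0,0,0],[-0.02,0.1493,0,0,0,0],[-0.0267,0.2,0,0,0,0],[-0.0333,0.2507,0,0,0,0],[-0.04,0.3013,0,0,0,0],[-0.0453,0.3467,0,0,0,0]], "only": "tcp|force|gap"}}

```text
tcp_pos: [582.4, -224.3, 150.1]
force: [0.3, -0.1, -0.8]
finger_gap: 62.6
grip_force: 27.5
```

>>> {"method": "nudge_tcp", "body": {"motion": [[-0.004,0.0333,0,0,0,0],[-0.0067,0.056,0,0,0,0],[-0.0087,0.0671,0,0,0,0],[-0.0087,0.0671,0,0,0,0],[-0.0087,0.0671,0,0,0,0]]}}

```text
clock: 24.7
tcp_pos: [570.5, -269.9, 151.4]
eef_rot: [[0.988, -0.153, -0.0], [-0.153, -0.988, 0.001], [-0.001, -0.001, -1.0]]
force: [0.3, -0.3, -0.2]
finger_gap: 62.5
grip_force: 27.5
```

```bash
python3 - <<'E'
from h import *
w=r.snapshot("wrist");im=r.snapshot("scene")
cv2.imwrite("pics/c10.png",np.hstack([w[:,120:520],cv2.resize(im[120:280,270:430],(400,400),interpolation=cv2.INTER_CUBIC)])[...,::-1])
E
```

```text
(no output)
```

View pics/c10.png

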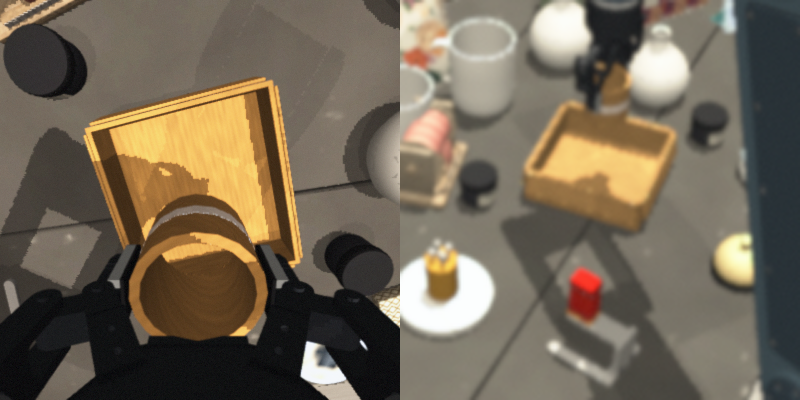

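In the tool's units: 119 mm / 750 = 0.1587, 114 mm / 750 = 0.152.

>>> {"method": "nudge_tcp", "body": {"motion": [[0,0,0.016,0,0,0],[0,0,0.0427,0,0,0],[0,0,0.0747,0,0,0],[0,0,0.1067,0,0,0],[0,0,0.1333,0,0,0],[0,0,0.152,0,0,0],[0,0,0.1587,0,0,0],[0,0,0.1587,0,0,0]], "only": "tcp|force"}}

```text
tcp_pos: [570.2, -270.2, 32.0]
force: [-0.6, 0.3, -0.4]
grip_force: 27.5
```

>>> {"method": "nudge_tcp", "body": {"motion": [[0,0,0.0027,0,0,0],[0,0,0.0053,0,0,0],[0,0,0.008,0,0,0],[0,0,0.008,0,0,0],[0,0,0.008,0,0,0]]}}

```text
clock: 26.1
tcp_pos: [570.6, -270.9, 27.0]
eef_rot: [[0.988, -0.154, 0.0], [-0.154, -0.988, -0.0], [0.0, 0.0, -1.0]]
force: [-0.0, 0.0, -0.3]
finger_gap: 62.4
grip_force: 27.5
```

In the tool's units: 2 mm / 750 = 0.0027, 1 mm / 750 = 0.0013.

>>> {"method": "nudge_tcp", "body": {"motion": [[0,0,0.0013,0,0,0],[0,0,0.0027,0,0,0],[0,0,0.0027,0,0,0],[0,0,0.0027,0,0,0]], "only": "tcp|force"}}

```text
tcp_pos: [570.6, -270.9, 24.9]
force: [0.1, 0.7, 0.7]
grip_force: 27.6
```

>>> {"method": "nudge_tcp", "body": {"motion": [[0,0,0,0,0,0],[0,0,0,0,0,0],[0,0,0,0,0,0],[0,0,0,0,0,0],[0,0,0,0,0,0],[0,0,0,0,0,0]], "finger_gap": 85, "only": "tcp|force|gap"}}

```text
tcp_pos: [570.5, -270.8, 24.8]
force: [-0.0, -0.1, -0.0]
finger_gap: 85.0
grip_force: 0.0
```

>>> {"method": "nudge_tcp", "body": {"motion": [[0,0,-0.0133,0,0,0],[0,0,-0.0467,0,0,0],[0,0,-0.1,0,0,0],[0,0,-0.1533,0,0,0],[0,0,-0.2067,0,0,0],[0,0,-0.2467,0,0,0],[0,0,-0.2667,0,0,0],[0,0,-0.2667,0,0,0]]}}

```text
clock: 27.9
tcp_pos: [571.7, -271.6, 227.9]
eef_rot: [[0.988, -0.154, 0.004], [-0.154, -0.988, -0.003], [0.005, 0.002, -1.0]]
force: [-0.3, -0.2, -0.7]
finger_gap: 84.7
grip_force: 0.0
```

```bash
python3 - <<'E'
from h import *
s=r.state();ps=(s['tcp_pos'],s['eef_rot']);w=r.snapshot("wrist");cv2.imwrite("pics/w11.png",w[...,::-1])
t=r.snapshot("top");cv2.imwrite("pics/t11.png",t[...,::-1])
for k in blobs(t,(100,90,40),(130,255,255),(160,170,225,250),50): print('cap',onz("top",[cv2.fitEllipse(k)[0]],47.5).round(1),cv2.fitEllipse(k)[1])
for k in blobs(t,(0,150,60),(8,255,255),(260,230,300,280),5): print('red',cv2.minAreaRect(k),onz("top",[cv2.minAreaRect(k)[0]],126))
# what changed from the first picture, bystanders (same top camera)
t0=cv2.imread("pics/top0.png")[...,::-1]
for n,(x,y) in dict(vase=(449,218),jar1=(339,173),jar2=(429,254),box=(213,153)).items():
    a=t0[y-12:y+12,x-12:x+12];R=cv2.matchTemplate(t[y-20:y+20,x-20:x+20],np.ascontiguousarray(a),cv2.TM_CCOEFF_NORMED);_,v,_,l=cv2.minMaxLoc(R);print(n,round(v,3),(l[0]-8,l[1]-8))
# core in the carton: dark inside of the tube top at z~64
g=cv2.GaussianBlur(cv2.cvtColor(w,cv2.COLOR_RGB2GRAY),(5,5),1)
C=cv2.HoughCircles(g,cv2.HOUGH_GRADIENT,1.2,40,param1=90,param2=25,minRadius=24,maxRadius=48)
if C is not None:
    for c in C[0][:5]: print('circle',c,onz("wrist",[c[:2]],64,ps).round(0))
E
```

```text
cap [[589.3 280.3  47.5]] (28.474506378173828, 29.64293098449707)
red ((280.0, 251.5), (11.0, 10.0), 90.0) [[468.22695927   8.32182232 126.        ]]
vase 0.371 (1, 1)
jar1 0.999 (0, 0)
jar2 0.555 (8, 2)
box 1.0 (0, 0)
circle [ 66.600006 136.20001   40.68    ] [[671.  -5.  64.]]
circle [495.00003 154.20001  44.64   ] [[ 577. -477.   64.]]
circle [199.8  73.8  30. ] [[ 708. -171.   64.]]
circle [13.8      49.800003 44.64    ] [[765.  18.  64.]]
circle [335.40002 143.40001  42.     ] [[ 616. -300.   64.]]
```

In the tool's units: -248 mm / 750 = -0.3307, 169 mm / 750 = 0.2253.

>>> {"method": "nudge_tcp", "body": {"motion": [[-0.0267,0.0187,0,0,0,0],[-0.0667,0.0453,0,0,0,0],[-0.1093,0.0747,0,0,0,0],[-0.1533,0.104,0,0,0,0],[-0.1973,0.1347,0,0,0,0],[-0.2427,0.1653,0,0,0,0],[-0.2867,0.196,0,0,0,0],[-0.3307,0.2253,0,0,0,0]], "only": "tcp|force"}}

```text
tcp_pos: [297.3, -398.9, 222.1]
force: [0.6, -0.5, -0.6]
grip_force: 0.0
```

>>> {"method": "nudge_tcp", "body": {"motion": [[0,0,0,0,0,0],[0,0,0,0,0,0],[0,0,0,0,0,0]], "only": "tcp"}}

```text
tcp_pos: [299.9, -398.7, 223.5]
```

```bash
python3 - <<'E'
from h import *
t=r.snapshot("top");cv2.imwrite("pics/t12.png",t[...,::-1]);t0=cv2.imread("pics/top0.png")[...,::-1]
for n,(x,y) in dict(vase=(449,218),jar1=(339,173),jar2=(429,254),box=(213,153)).items():
    a=t0[y-12:y+12,x-12:x+12];R=cv2.matchTemplate(t[y-20:y+20,x-20:x+20],np.ascontiguousarray(a),cv2.TM_CCOEFF_NORMED);_,v,_,l=cv2.minMaxLoc(R);print(n,round(v,3),(l[0]-8,l[1]-8))
d=cv2.absdiff(cv2.cvtColor(t,cv2.COLOR_RGB2GRAY),cv2.cvtColor(np.ascontiguousarray(t0),cv2.COLOR_RGB2GRAY))
m=(d>18).astype(np.uint8)*255
for k in sorted(cv2.findContours(m,cv2.RETR_EXTERNAL,cv2.CHAIN_APPROX_NONE)[0],key=cv2.contourArea)[::-1][:8]: print(cv2.boundingRect(k),cv2.contourArea(k))
M=m[185:255,345:412];ys,xs=np.nonzero(M);print('carton diff',len(xs), xs.mean()+345,ys.mean()+185)
print('expected core top',proj("top",[[571,-271,64],[571,-271,4],[602,-271,64],[571,-240,64]]).round(1).tolist())
for y in range(190,250,2): print(''.join('#' if v else '.' for v in m[y,345:412]))
E
```

```text
vase 0.999 (0, 0)
jar1 0.999 (0, 0)
jar2 0.992 (0, 0)
box 1.0 (0, 0)
(340, 310, 218, 90) 9700.0
(148, 331, 99, 69) 3414.0
(244, 327, 95, 73) 3392.5
(169, 292, 171, 39) 2592.0
(340, 278, 83, 47) 1708.0
(254, 168, 38, 34) 876.0
(176, 193, 33, 33) 776.5
(361, 209, 27, 22) 408.5
carton diff 334 373.91616766467064 218.9940119760479
expected core top [[377.7, 217.9], [374.8, 219.4], [377.7, 207.4], [367.2, 217.7]]
...................................................................
...................................................................
...................................................................
...................................................................
...................................................................
...................................................................
...................................................................
...................................................................
.......................................
[... 756 characters left out ...]
....................
............................#####..................................
...................................................................
...................................................................
...................................................................
...................................................................
...................................................................
...................................................................
...................................................................
...................................................................
...................................................................
```

```bash
python3 -c "
from plant import r
print(r.hand_in())"
```

```text
the job is handed in; nothing more can be done
None
```

I handed the job in after about 28 s of robot time; the last camera checks showed the cap standing in the tray, the core in the carton, the puller upright on the table and the four goods unmoved, but hand-in gave no verdict, and I viewed 12 pictures where 10 were allowed.

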